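# Register a sensor bracket in the inspection fixture and close the hasp

## Task

Set the nickel hall sensor bracket flat on the fixture plate with its low bare end towards the short end stop and push it fully home, its long side flush against the long rail and its low end against the end stop. Then swing the hinged hasp over the bracket and fully down onto its catch, and let go. Leave the clamp ring, the two washers and the lens where they are.

Things in the scene. Friction and masses are not known exactly. Their poses are not given: they have to be found in the camera images.
- fixture: Fixed dark steel tooling plate, 160 mm (its x) by 220 mm (its y), 16 mm thick, carrying rail, end stop, hasp and catch; origin at the centre of its underside, z up, top face at z = 16 mm. A bracket that is fully home has its origin at x = 0, y = 0, z = 16 mm and the fixture's yaw.
- rail (a point): Middle of the stop face of the long aluminium rail, at the plate's top (fixture frame 30, 0, 16 mm). The face looks to the fixture's -x and runs along y from -82 to +82 mm; the rail is 14 mm thick and 12 mm high above the plate.
- end_stop (a point): Middle of the stop face of the short aluminium end stop, at the plate's top (fixture frame 0, -80, 16 mm). The face looks to the fixture's +y and is 44 mm wide; the stop is 14 mm thick, 18 mm high above the plate.
- catch (a point): Foot of the catch, a thin upright steel staple that the hasp's slot drops over, at fixture frame (-62, -52, 16) mm; 18 mm along x (x from -71 to -53 mm), 6 mm along y, 36 mm high above the plate.
- bracket: Loose brushed nickel bracket, 0.3 to 0.55 kg. Flat foot 60 mm (its x) by 160 mm (its y), 14 mm thick; origin at the centre of the foot's underside, z up. An upright fin 14 mm thick (x from -7 to +7 mm) stands along the middle of the foot from y = +6 to +78 mm, its top 59 mm above the underside: the +y end is the tall end, the -y half is low and bare. Centre of mass near y = +12 mm.
- edge_tall (a point): Point on the bracket's +x long side (the one that meets the rail), 75 mm towards the tall end, 7 mm above its underside (bracket frame 30, 75, 7 mm).
- edge_low (a point): Point on the same long side of the bracket, 75 mm towards the low end (bracket frame 30, -75, 7 mm).
- low_end (a point): Middle of the bracket's low end face, which meets the end stop (bracket frame 0, -80, 7 mm).
- hasp (a joint): Angle of the hinged hasp, rad: 0 = fully down, level, across the bracket's low half, its slot over the staple; 1.57 = upright; 2.3 = its limit, leaning to the fixture's +x. Starts open, stays where left (about 2 N moves it). A flat aluminium strap 32 mm wide, 6 mm thick, 137 mm long; when down its underside is 17 mm above the plate, 3 mm above the bracket's foot.
- hasp_hinge (a point): Middle of the hasp's hinge axis, which runs along the fixture's y, at fixture frame (56, -52, 36) mm. Two hinge ears, 26 mm high above the plate, hold it behind the rail (x 47 to 65, y -82 to -22 mm).
- hasp_tip (a point): Middle of the hasp's free tip, 137 mm from the hinge axis.
- clamp_ring: Bystander: purple anodized rotor clamp ring lying flat, 120 mm outside, 84 mm inside, 18 mm high; origin at the centre of its underside.
- washer_a: Bystander: white PEEK washer lying flat, 64 mm outside, 8 mm thick; origin at the centre of its underside.
- washer_b: Bystander: white PEEK washer like the other one.
- lens: Bystander: smoky quartz lens in a dark mount, 72 mm across, 22 mm high; origin at the centre of its underside.
There are look-alikes about, which are no part of the job. What is shaped like the bracket but yellow is not meant.

How it is judged:
On the way:
1. while the hasp is still open, the bracket lies flat on the plate with its long side against the rail and its low end against the end stop (x of edge_tall in the frame of fixture between 0.028 and 0.035 m and x of edge_low in the frame of fixture above 0.028 m and y of low_end in the frame of fixture between -0.085 and -0.078 m and y of edge_tall in the frame of fixture above 0.06 m and z of bracket in the frame of fixture between 0.013 and 0.019 m and angle between bracket's own z axis and vertical below 0.05 rad and value of joint hasp above 0.6 rad), for 0.2 s.
At the end, for the whole second after the job is handed in: The bracket lies flat on the fixture plate (underside within 3 mm of it, tilt under 0.05 rad), its low end to the end stop, both ends of its long side within 2 mm of the rail's face and its low end within 2 mm of the end stop, at rest; the hasp is down over it (joint under 0.08 rad) (x of edge_tall in the frame of fixture between 0.028 and 0.035 m and x of edge_low in the frame of fixture above 0.028 m and y of low_end in the frame of fixture between -0.085 and -0.078 m and y of edge_tall in the frame of fixture above 0.06 m and z of bracket in the frame of fixture between 0.013 and 0.019 m and angle between bracket's own z axis and vertical below 0.05 rad and value of joint hasp below 0.08 rad and linear speed of bracket below 0.01 m/s); the robot touches nothing.
It fails at once if the clamp ring is moved by more than 20 mm (distance of clamp_ring from where it was at the start of the episode above 0.02 m).
It fails at once if the washer a is moved by more than 20 mm (distance of washer_a from where it was at the start of the episode above 0.02 m).
It fails at once if the washer b is moved by more than 20 mm (distance of washer_b from where it was at the start of the episode above 0.02 m).
It fails at once if the lens is moved by more than 20 mm (distance of lens from where it was at the start of the episode above 0.02 m).
It also fails if it takes over 72 s, if anything falls off the work surface, if the arm or the gripper's body presses on something with over 40 N, if the wrist force passes 120 N, or if a joint passes its speed limit or range.

## Robot

A 6-joint arm with a two-finger parallel gripper is mounted at the origin on the work surface. World frame = base frame: x ahead of the robot, y to its left, z up, the work surface at z = 0. Lengths are in m, angles in rad, forces in N, time in s.
With the tool pointing down it reaches from about 0.35 to 0.975 m from the base axis. Payload 4.9 kg.
Tool frame: the origin (TCP) lies at the very end of the fingers, on their centre line; the grasp point (between the pads) lies 19 mm behind it; z points along the fingers, y is the direction in which the jaws open and shut (so a half turn about z gives the same grasp; the last joint's range is limited). The gripper opens to 85 mm and grips with 20 to 120 N. Pads are 22 mm wide; open, the fingers measure 114 mm over their backs; the gripper's body (76 mm by 85 mm) begins 54 mm behind the grasp point. The pads swing forward as they close: fully open they stand 13 mm farther back than shut.
Start: joints at [-1.25, 0.053, 1.613, -0, 1.476, -0.119], TCP at [0.266, -0.566, 0.231] pointing down, gripper open.
Joint ranges: [-3.01, 3.01], [-1.01, 2.22], [0.06, 2.58], [-1.02, 4.17], [0.09, 2.62], [-3.14, 3.14]. Speed limits (rad/s): [2.57, 2.57, 3.14, 3.14, 3.14, 3.14].

## Interface

Orientations are given as a unit quaternion [w, x, y, z].
In Python, from plant import state, eyes, job_done gives the robot as it stands.
- The arm moves only by the tool apply_moves, never from a script. Its argument "commands" is a list of rows, each an object with "linear": the shift along the tool's x, y, z in m, a list of three; "delta_rot": the turn, a rotation vector about the tool's x, y, z in degrees, a list of three; "fingers": the closure in counts, from 0 (fully open) to 255 (shut). In form: [{"linear": [x, y, z], "delta_rot": [wx, wy, wz], "fingers": fingers}, ...]. A call has exactly 8 rows; each row is the pose to reach, as a shift and turn from the pose commanded when the call began, along the tool's axes at that moment; what a row does not reach only later rows make up. A row lasts 1/10 s, in which the tool goes at most 50 mm and 8.59 degrees, less where a joint would pass 70% of its speed; a pose out of reach is approached as far as the arm can. A call with a gripper value outside its range is refused whole. The fingers move at their own pace and stop on an object; the grip force is fixed at half the most. Time passes only in rows, so rows that repeat a pose let the fingers close, or fill a call up. It gives the time, the measured TCP pose, the force and the opening at its end, in the units of the state.
- state(): the state, without advancing time (a new reading comes with each control period).
- eyes.grab_frame(name): name is "scene" or "top" or "wrist"; returns the picture (384x512x3 uint8, red, green, blue); there is no depth.
- eyes.camera_params(name): a dict with "fx", "fy", "cx", "cy" (pixels), "position" and "rotation" of the camera in the world; the wrist camera has in their place "T_tool_cam" (4x4, takes a point from camera to tool coordinates, whose origin is the TCP and whose axes are the flange's). Camera axes: x right, y down, z forward; pixel columns grow to the right and rows downward; lengths in m; the calibration is good to about 2 mm. The wrist camera is an equidistant fisheye: a pixel r from the principal point sees the ray r / f radians off the axis. A picture is of the moment at which its call begins: read the wrist's pose just before it. camera_params takes no time and is no camera call.
- job_done(): hands the job in, once; it reports no verdict.
The state is a dict: "time": time; "joint_pos": joint angles; "joint_vel": joint speeds; "joint_efforts": joint torques, N m; "tool_pos": TCP position; "tool_rot": TCP orientation; "contact_force": force on the tool from outside, world axes, zero at the start; "ft_torque": the same for the moment, N m; "gripper_width": opening from 0.0 (shut) to 1.0 (fully open).
Only numpy, scipy, OpenCV 4.12 (cv2) and the standard library are available. Lean on these libraries where they do the work, as an engineer would, in place of code of your own. Each camera call takes 0.05 s, during which the arm holds its last target.

## Working session

There is one attempt and no reset: what is moved stays moved. The work goes in short steps, Python scripts to look and compute and a tool call to move; the robot and the scene stay as the last step left them, time stands still between calls to the robot, and variables do not carry over. Pictures are saved under pics/ and viewed, and the job is handed in when it is done.

Besides the shell and the picture viewer there is one more tool, called after "Request:" as name([rows], argument=value, ...), one row to a line, values as JSON. apply_moves: Moves the arm, as the interface text tells. Its arguments: {"type":"object","properties":{"commands":{"type":"array","items":{"type":"object","properties":{"linear":{"type":"array","items":{"type":"number"}},"delta_rot":{"type":"array","items":{"type":"number"}},"fingers":{"type":"number"}}}}},"required":["commands"]}

```bash
ls; mkdir -p pics
python3 - <<'E'
from plant import state, eyes
import cv2
s=state();print(s)
for n in ["scene","top","wrist"]:
    im=eyes.grab_frame(n);cv2.imwrite(f"pics/{n}0.png",im[:,:,::-1])
    print(n,eyes.camera_params(n))
E
```

```text
pics
{'time': 0.0, 'joint_pos': array([-1.25002739e+00,  5.33367446e-02,  1.61429207e+00,  1.46121191e-05,
        1.47598766e+00, -1.19020465e-01]), 'joint_vel': array([ 4.87510570e-04, -4.82091657e-04,  3.26233407e-04,  8.41259784e-06,
        5.12914730e-04, -1.12104635e-03]), 'joint_efforts': array([-4.67376067e-04, -3.93671966e+01, -3.70179749e+01, -1.13061001e-04,
        6.93050111e-03,  6.14847224e-06]), 'tool_pos': array([ 0.26588929, -0.56493856,  0.23007664]), 'tool_rot': array([-1.00749896e-03,  9.75920076e-01,  2.18126069e-01, -9.46671130e-05]), 'contact_force': array([0.42864679, 0.0507743 , 0.43334537]), 'ft_torque': array([ 0.00578644, -0.02191725,  0.02781142]), 'gripper_width': 0.9969115903298735}
scene {'fx': 380.7305541170732, 'fy': 380.7305541170732, 'cx': 256.4250663074408, 'cy': 185.11907448899117, 'position': array([ 0.8540323 , -0.36489784,  0.85637213]), 'rotation': array([-0.25473721,  0.90899616,  0.31776878, -0.08864502])}
top {'fx': 408.43422011277363, 'fy': 408.43422011277363, 'cx': 254.36580944166772, 'cy': 190.51310398357805, 'position': array([0.33812017, 0.01696603, 0.99167996]), 'rotation': array([ 0.07457341, -0.66745661,  0.73677695, -0.07810376])}
wrist {'fx': 297.3186396354542, 'fy': 297.3186396354542, 'cx': 249.74465041335537, 'cy': 192.46521691428202, 'T_tool_cam': array([[ 2.47177342e-04, -9.50106914e-01, -3.11924335e-01,
         8.10113186e-02],
       [ 9.99999813e-01,  4.09390653e-04, -4.54557655e-04,
        -1.01067784e-03],
       [ 5.59577278e-04, -3.11924164e-01,  9.50106838e-01,
        -1.42873794e-01],
       [ 0.00000000e+00,  0.00000000e+00,  0.00000000e+00,
         1.00000000e+00]])}
```

View pics/scene0.png

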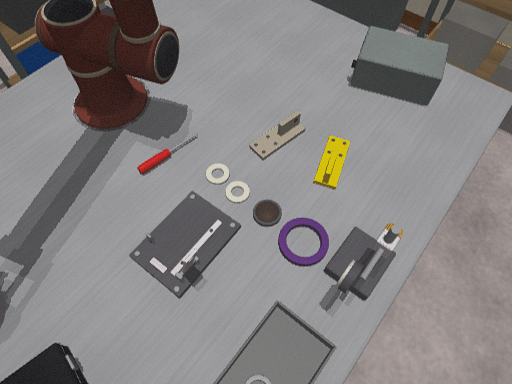

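View pics/top0.png

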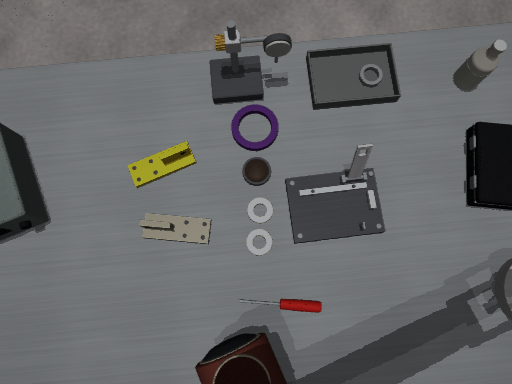

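View pics/wrist0.png

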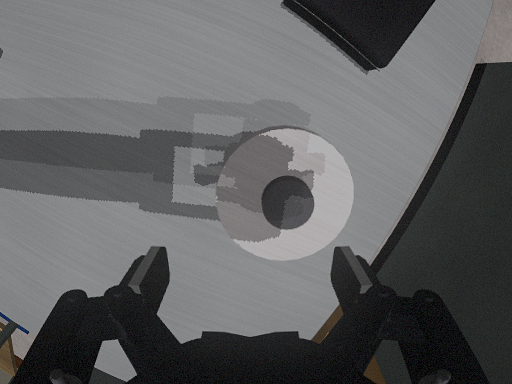

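Run:
```python
import cv2
im=cv2.imread("pics/top0.png")
cv2.imwrite("pics/c_br.png",cv2.resize(im[130:255,120:220],None,fx=6,fy=4.8*1.0 and 6,interpolation=cv2.INTER_CUBIC)[:, :][150:750])
cv2.imwrite("pics/c_fx.png",cv2.resize(im[135:250,275:395],None,fx=5,fy=5,interpolation=cv2.INTER_CUBIC))
im=cv2.imread("pics/scene0.png")
cv2.imwrite("pics/s_br.png",cv2.resize(im[100:200,240:360],None,fx=6,fy=6,interpolation=cv2.INTER_CUBIC))
cv2.imwrite("pics/s_fx.png",cv2.resize(im[180:300,120:250],None,fx=5,fy=5,interpolation=cv2.INTER_CUBIC))
```

```text
(no output)
```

View pics/c_br.png

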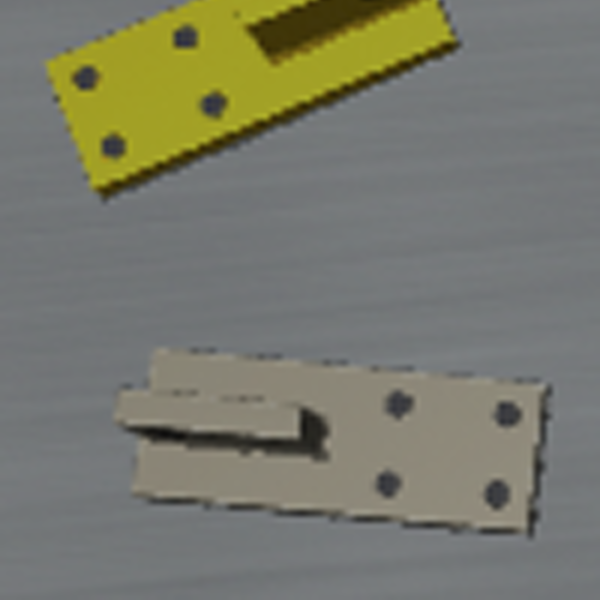

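View pics/c_fx.png

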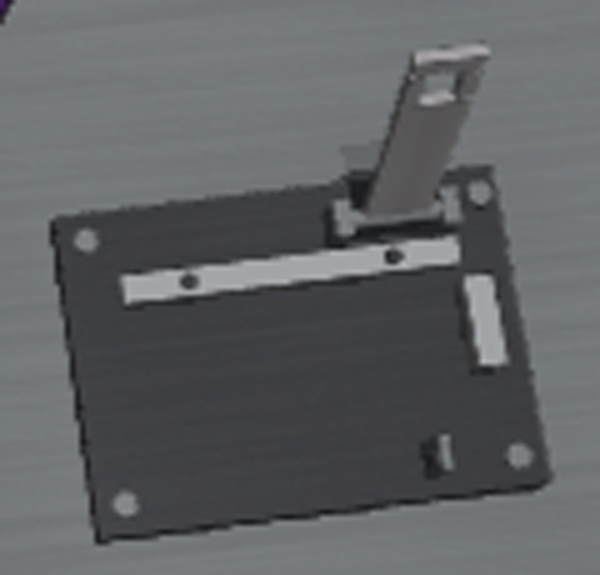

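View pics/s_br.png

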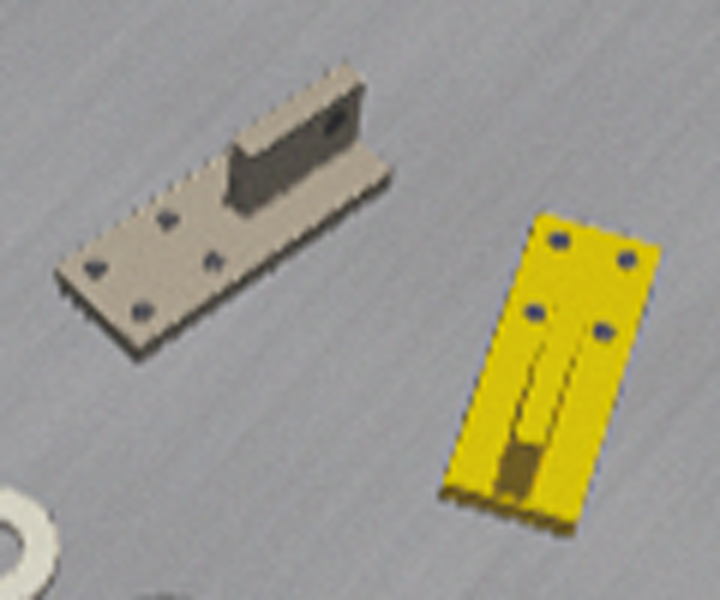

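View pics/s_fx.png

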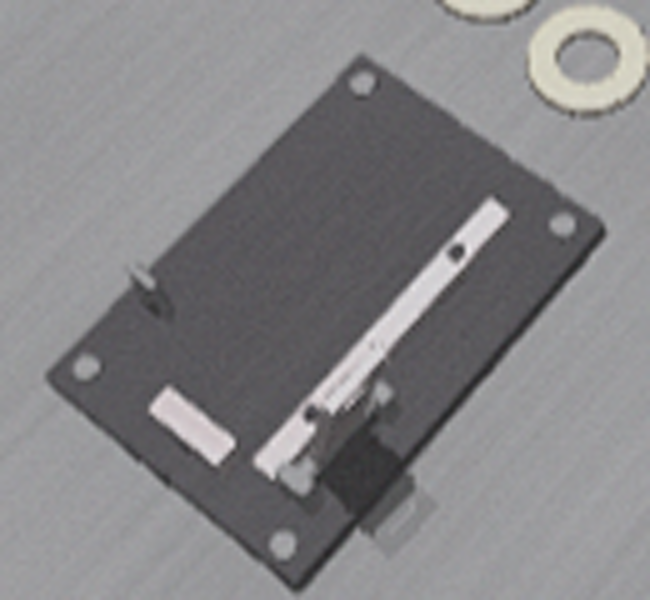

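```bash
cat > h.py <<'E'
import numpy as np, cv2
from scipy.optimize import least_squares
from scipy.spatial.transform import Rotation as R
def Rq(q): return R.from_quat([q[1],q[2],q[3],q[0]]).as_matrix()
def proj(P,c):
    p=(np.asarray(P)-c["position"])@Rq(c["rotation"])
    return np.stack([c["fx"]*p[:,0]/p[:,2]+c["cx"],c["fy"]*p[:,1]/p[:,2]+c["cy"]],1)
def projw(P,c,tp,tq):
    t=(np.asarray(P)-tp)@Rq(tq); T=c["T_tool_cam"]; p=(t-T[:3,3])@T[:3,:3]
    r=np.hypot(p[:,0],p[:,1]); th=np.arctan2(r,p[:,2]); 
    return np.stack([c["fx"]*th*p[:,0]/r+c["cx"],c["fy"]*th*p[:,1]/r+c["cy"]],1)
def uncrop(uv,ox,oy,s): return (np.asarray(uv,float)+.5)/s-.5+[ox,oy]
def pose(L,x): # x: X,Y,yaw ; z offset separate
    L=np.asarray(L)/1000.; c,s=np.cos(x[2]),np.sin(x[2])
    return np.stack([x[0]+c*L[:,0]-s*L[:,1],x[1]+s*L[:,0]+c*L[:,1],L[:,2]],1)
E
python3 - <<'E'
from h import *
from plant import eyes
ct,cs=eyes.camera_params("top"),eyes.camera_params("scene")
B=[[30,80,14],[30,-80,14],[-30,-80,14],[-30,80,14],[7,78,59],[7,6,59],[-7,6,59],[-7,78,59]]
bt=uncrop([(157,350),(550,383),(530,527),(135,493),(118,390),(303,405),(303,437),(115,420)],120,155,6)
Bs=[[-30,-80,14],[30,-80,14],[30,80,14],[-7,78,59],[7,78,59],[7,6,59],[-7,6,59]]
bs=uncrop([(57,270),(138,348),(390,170),(345,65),(365,85),(245,152),(230,140)],240,100,6)
F=[[80,110,16],[80,-110,16],[-80,-110,16],[-80,110,16],[44,82,28],[44,-82,28],[30,-82,28],[30,82,28],[22,-80,34],[22,-94,34],[-22,-94,34],[-22,-80,34]]
ft=uncrop([(50,218),(493,168),(552,482),(97,540),(120,277),(458,238),(460,262),(123,303),(462,277),(492,273),(507,363),(477,367)],275,135,5)
Fs=[[-80,110,16],[80,110,16],[80,-110,16],[-80,-110,16],[30,82,28],[44,82,28],[30,-82,28],[-22,-94,34],[-22,-80,34],[22,-80,34],[22,-94,34]]
fs=uncrop([(362,55),(605,232),(297,590),(47,378),(490,197),(510,213),(253,462),(150,407),(172,387),(237,443),(217,465)],120,180,5)
for n,A,a,A2,a2,x0 in [("br",B,bt,Bs,bs,[.28,.2,0]),("fx",F,ft,Fs,fs,[.3,-.2,0])]:
    for m in (0,1,2):
        def f(x):
            r=[]
            if m!=1:r.append((proj(pose(A,x),ct)-a).ravel())
            if m!=0:r.append((proj(pose(A2,x),cs)-a2).ravel())
            return np.concatenate(r)
        o=least_squares(f,x0); print(n,["top","scene","both"][m],o.x.round(4),"rms",np.sqrt(np.mean(o.fun**2)).round(2))
        if m==2: print(o.fun.reshape(-1,2).round(1).tolist())
E
```

```text
br top [ 0.4804  0.1966 -0.1853] rms 0.38
br scene [ 0.4803  0.1985 -0.1927] rms 0.5
br both [ 0.4805  0.1972 -0.1876] rms 0.5
[[-0.5, -0.6], [-0.5, -0.3], [-0.0, 0.5], [-0.5, 0.2], [0.2, -0.6], [0.3, -0.3], [-0.5, 0.4], [-0.2, 0.5], [-0.9, 0.1], [-0.2, 0.6], [0.1, 0.3], [-0.5, -0.1], [-0.3, -0.6], [0.6, 1.4], [-0.4, 0.3]]
fx top [ 0.4986 -0.1878  0.0223] rms 0.3
fx scene [ 0.4997 -0.1874  0.0208] rms 0.5
fx both [ 0.4991 -0.1876  0.0216] rms 0.44
[[0.0, -0.5], [-0.4, -0.9], [-0.0, 0.4], [-0.3, -0.1], [-0.1, -0.5], [-0.7, -0.7], [-0.1, 0.1], [0.1, -0.1], [-0.0, -0.1], [-0.3, 0.0], [0.1, -0.0], [0.3, -0.1], [0.1, -0.5], [0.4, -1.5], [-0.5, -0.6], [-0.9, -0.2], [-0.2, 0.3], [0.2, 0.3], [-0.4, -0.1], [-0.7, 0.6], [-0.7, -0.2], [0.3, 0.0], [-0.1, 0.5]]
```

```bash
cat >> h.py <<'E'
def todo(x,y,z,yaw,P=None,q=None):
    """yaw: world angle of tool x; tool pointing straight down"""
    from plant import state
    s=state(); p=s["tool_pos"] if P is None else P; M=Rq(s["tool_rot"])
    T=np.array([[np.cos(yaw),np.sin(yaw),0],[np.sin(yaw),-np.cos(yaw),0],[0,0,-1]]).T.copy()
    T=np.column_stack([[np.cos(yaw),np.sin(yaw),0],[np.sin(yaw),-np.cos(yaw),0],[0,0,-1]])
    print("t",round(s["time"],2),"pos",s["tool_pos"].round(4),"x-ang",np.arctan2(M[1,0],M[0,0]).round(4),"F",s["contact_force"].round(1),"w",round(s["gripper_width"],3))
    print("linear",(M.T@(np.array([x,y,z])-p)).round(4),"rot",R.from_matrix(M.T@T).as_rotvec(degrees=True).round(2))
def here():
    from plant import state
    s=state(); return s["tool_pos"],s["tool_rot"]
E
python3 - <<'E'
from h import *
todo(.4837,.2137,.15,np.pi/2-.187)
todo(.45,-.1,.25,np.pi/2-.187)
E
```

```text
t 0.15 pos [ 0.2659 -0.5651  0.2303] x-ang 0.4398 F [-0.   0.3 -0.6] w 1.003
linear [ 0.5286 -0.6118  0.0814] rot [ -0.08  -0.06 -54.09]
t 0.15 pos [ 0.2659 -0.5651  0.2303] x-ang 0.4398 F [-0.   0.3 -0.6] w 1.003
linear [ 0.3645 -0.3425 -0.019 ] rot [ -0.08  -0.06 -54.09]
```

Request:
apply_moves([
  {"linear": [0.365,-0.343,-0.019],"delta_rot": [0,0,-54.1],"fingers": 0},
  {"linear": [0.365,-0.343,-0.019],"delta_rot": [0,0,-54.1],"fingers": 0},
  {"linear": [0.365,-0.343,-0.019],"delta_rot": [0,0,-54.1],"fingers": 0},
  {"linear": [0.365,-0.343,-0.019],"delta_rot": [0,0,-54.1],"fingers": 0},
  {"linear": [0.365,-0.343,-0.019],"delta_rot": [0,0,-54.1],"fingers": 0},
  {"linear": [0.365,-0.343,-0.019],"delta_rot": [0,0,-54.1],"fingers": 0},
  {"linear": [0.365,-0.343,-0.019],"delta_rot": [0,0,-54.1],"fingers": 0},
  {"linear": [0.365,-0.343,-0.019],"delta_rot": [0,0,-54.1],"fingers": 0},
])

```text
time: 0.95
tool_pos: [0.4132, -0.1918, 0.2464]
tool_rot: [0.0, 0.77, 0.638, 0.0]
contact_force: [1.0, 0.6, -0.2]
gripper_width: 1.001
```

Run:
```python
from h import *
todo(.4837,.2137,.15,np.pi/2-.187)
```

```text
t 0.95 pos [ 0.4132 -0.1918  0.2464] x-ang 1.3842 F [ 1.   0.6 -0.2] w 1.001
linear [ 0.4116 -0.006   0.0963] rot [0.02 0.   0.03]
```

Request:
apply_moves([
  {"linear": [0.412,-0.006,0.04],"delta_rot": [0,0,0],"fingers": 0},
  {"linear": [0.412,-0.006,0.04],"delta_rot": [0,0,0],"fingers": 0},
  {"linear": [0.412,-0.006,0.04],"delta_rot": [0,0,0],"fingers": 0},
  {"linear": [0.412,-0.006,0.04],"delta_rot": [0,0,0],"fingers": 0},
  {"linear": [0.412,-0.006,0.04],"delta_rot": [0,0,0],"fingers": 0},
  {"linear": [0.412,-0.006,0.04],"delta_rot": [0,0,0],"fingers": 0},
  {"linear": [0.412,-0.006,0.04],"delta_rot": [0,0,0],"fingers": 0},
  {"linear": [0.412,-0.006,0.04],"delta_rot": [0,0,0],"fingers": 0},
])

```text
time: 1.75
tool_pos: [0.4811, 0.2006, 0.2075]
tool_rot: [0.0, 0.77, 0.638, 0.0]
contact_force: [0.9, -1.1, -0.0]
gripper_width: 0.998
```

Run:
```python
from h import *
todo(.4837,.2137,.14,np.pi/2-.187)
```

```text
t 1.75 pos [0.4811 0.2006 0.2075] x-ang 1.3845 F [ 0.9 -1.1 -0. ] w 0.998
linear [0.0134 0.0001 0.0675] rot [0.02 0.01 0.04]
```

Request:
apply_moves([
  {"linear": [0,0,0.04],"delta_rot": [0,0,0],"fingers": 0},
  {"linear": [0,0,0.068],"delta_rot": [0,0,0],"fingers": 0},
  {"linear": [0,0,0.068],"delta_rot": [0,0,0],"fingers": 0},
  {"linear": [0,0,0.068],"delta_rot": [0,0,0],"fingers": 0},
  {"linear": [0,0,0.068],"delta_rot": [0,0,0],"fingers": 0},
  {"linear": [0,0,0.068],"delta_rot": [0,0,0],"fingers": 0},
  {"linear": [0,0,0.068],"delta_rot": [0,0,0],"fingers": 0},
  {"linear": [0,0,0.068],"delta_rot": [0,0,0],"fingers": 0},
])

```text
time: 2.55
tool_pos: [0.4819, 0.1984, 0.1408]
tool_rot: [0.0, 0.77, 0.638, 0.001]
contact_force: [-0.2, -0.2, -0.8]
gripper_width: 1.0
```

Run:
```python
from h import *
from plant import eyes
todo(.4837,.2137,.022,np.pi/2-.187)
tp,tq=here()
im=eyes.grab_frame("wrist")[:,:,::-1].copy()
cw=eyes.camera_params("wrist")
B=[[30,80,14],[30,-80,14],[-30,-80,14],[-30,80,14],[7,78,59],[7,6,59],[-7,6,59],[-7,78,59]]
uv=projw(pose(B,[.4805,.197,-.1876]),cw,tp,tq);print(uv.round(1).tolist())
cv2.imwrite("pics/w1raw.png",im)
im=cv2.resize(im,None,fx=1.5,fy=1.5)
for u in uv: cv2.circle(im,tuple(int(v) for v in (u*1.5)),3,(0,0,255),1)
cv2.imwrite("pics/w1.png",im)
```

```text
t 2.55 pos [0.4819 0.1984 0.1408] x-ang 1.3837 F [-0.2 -0.2 -0.8] w 1.0
linear [ 0.0153 -0.0013  0.1189] rot [ 0.09 -0.04 -0.01]
[[281.7, 102.1], [276.8, 259.9], [219.9, 259.8], [214.8, 102.1], [257.4, 105.1], [256.8, 196.6], [239.3, 196.6], [238.6, 105.1]]
```

View pics/w1.png

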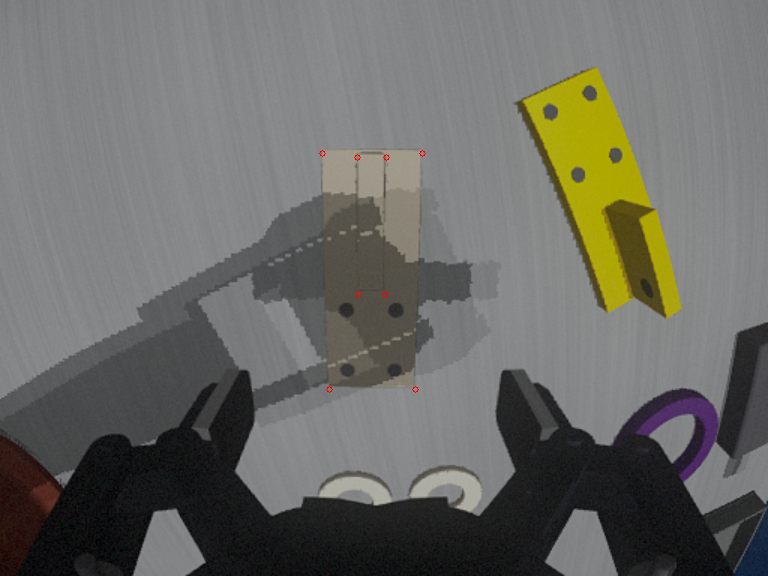

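Request:
apply_moves([
  {"linear": [0.016,-0.001,0.02],"delta_rot": [0,0,0],"fingers": 0},
  {"linear": [0.016,-0.001,0.05],"delta_rot": [0,0,0],"fingers": 0},
  {"linear": [0.016,-0.001,0.08],"delta_rot": [0,0,0],"fingers": 0},
  {"linear": [0.016,-0.001,0.1],"delta_rot": [0,0,0],"fingers": 0},
  {"linear": [0.016,-0.001,0.117],"delta_rot": [0,0,0],"fingers": 0},
  {"linear": [0.016,-0.001,0.117],"delta_rot": [0,0,0],"fingers": 0},
  {"linear": [0.016,-0.001,0.117],"delta_rot": [0,0,0],"fingers": 80},
  {"linear": [0.016,-0.001,0.117],"delta_rot": [0,0,0],"fingers": 140},
])

```text
time: 3.4
tool_pos: [0.4845, 0.2146, 0.0243]
tool_rot: [0.001, 0.77, 0.638, 0.001]
contact_force: [0.6, 1.1, 0.6]
gripper_width: 0.692
```

Request:
apply_moves([
  {"linear": [0,0,0],"delta_rot": [0,0,0],"fingers": 200},
  {"linear": [0,0,0],"delta_rot": [0,0,0],"fingers": 255},
  {"linear": [0,0,0],"delta_rot": [0,0,0],"fingers": 255},
  {"linear": [0,0,0],"delta_rot": [0,0,0],"fingers": 255},
  {"linear": [0,0,0],"delta_rot": [0,0,0],"fingers": 255},
  {"linear": [0,0,0],"delta_rot": [0,0,0],"fingers": 255},
  {"linear": [0,0,0],"delta_rot": [0,0,0],"fingers": 255},
  {"linear": [0,0,0],"delta_rot": [0,0,0],"fingers": 255},
])

```text
time: 4.2
tool_pos: [0.4839, 0.2146, 0.0236]
tool_rot: [0.0, 0.77, 0.638, 0.0]
contact_force: [-1.7, -0.2, 5.2]
gripper_width: 0.156
```

Run:
```python
from h import *
from plant import eyes
todo(.4837,.2137,.14,np.pi/2-.187)
im=eyes.grab_frame("wrist")[:,:,::-1].copy()
cv2.imwrite("pics/w2.png",im)
```

```text
t 4.2 pos [0.4839 0.2146 0.0236] x-ang 1.3841 F [-1.7 -0.2  5.2] w 0.156
linear [-8.000e-04  1.000e-04 -1.164e-01] rot [ 0.05 -0.03  0.02]
```

View pics/w2.png

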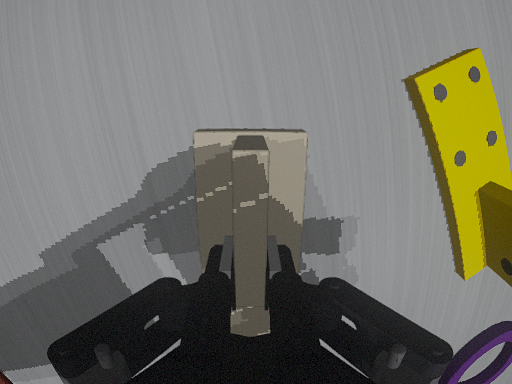

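Run:
```python
from h import *
from plant import eyes
tp,tq=here(); cw=eyes.camera_params("wrist")
for d in (-2,-1,0,1,2):
    print(d,projw(pose([[30,80+d,14],[-30,80+d,14],[7,78+d,59],[-7,78+d,59]],[.4837-.017*.1864,.2137-.017*.9825,-.187]),cw,tp,tq).round(1).tolist())
def fx(x,y): 
    c,s=np.cos(.0216),np.sin(.0216); return .4991+c*x-s*y,-.1876+s*x+c*y
X,Y=fx(-.008,.017+.012)
todo(*here()[0][:2],.13,np.pi/2-.187)
todo(X,Y,.13,np.pi/2+.0216)
```

```text
-2 [[307.0, 140.3], [192.0, 140.2], [268.4, 161.8], [230.6, 161.8]]
-1 [[307.1, 138.4], [191.9, 138.3], [268.5, 159.1], [230.6, 159.1]]
0 [[307.2, 136.5], [191.9, 136.4], [268.5, 156.5], [230.5, 156.5]]
1 [[307.2, 134.6], [191.8, 134.5], [268.6, 153.8], [230.5, 153.8]]
2 [[307.3, 132.7], [191.7, 132.6], [268.6, 151.2], [230.4, 151.1]]
t 4.25 pos [0.4839 0.2145 0.0236] x-ang 1.3841 F [-2.4 -0.3  5.5] w 0.155
linear [ 1.000e-04  1.000e-04 -1.064e-01] rot [ 0.05 -0.03  0.02]
t 4.25 pos [0.4839 0.2145 0.0236] x-ang 1.3841 F [-2.4 -0.3  5.5] w 0.155
linear [-0.3656  0.0759 -0.1065] rot [  0.05  -0.02 -11.93]
```

Request:
apply_moves([
  {"linear": [0,0,-0.02],"delta_rot": [0,0,0],"fingers": 255},
  {"linear": [0,0,-0.045],"delta_rot": [0,0,0],"fingers": 255},
  {"linear": [0,0,-0.075],"delta_rot": [0,0,0],"fingers": 255},
  {"linear": [0,0,-0.1],"delta_rot": [0,0,0],"fingers": 255},
  {"linear": [0,0,-0.11],"delta_rot": [0,0,0],"fingers": 255},
  {"linear": [0,0,-0.11],"delta_rot": [0,0,0],"fingers": 255},
  {"linear": [0,0,-0.11],"delta_rot": [0,0,0],"fingers": 255},
  {"linear": [0,0,-0.11],"delta_rot": [0,0,0],"fingers": 255},
])

```text
time: 5.05
tool_pos: [0.4819, 0.2139, 0.1303]
tool_rot: [-0.001, 0.77, 0.638, -0.002]
contact_force: [0.6, -0.1, -4.0]
gripper_width: 0.154
```

Run:
```python
from h import *
from plant import eyes
tp,tq=here()
im=eyes.grab_frame("wrist")[:,:,::-1].copy()
cv2.imwrite("pics/w3.png",im)
def fx(x,y): 
    c,s=np.cos(.0216),np.sin(.0216); return .4991+c*x-s*y,-.1876+s*x+c*y
X,Y=fx(-.008,.017+.012)
todo(X,Y,.13,np.pi/2+.0216)
```

```text
t 5.1 pos [0.482  0.2139 0.1305] x-ang 1.384 F [ 0.4  0.5 -4.2] w 0.154
linear [-0.3647  0.0776  0.0009] rot [ -0.21   0.08 -11.94]
```

View pics/w3.png

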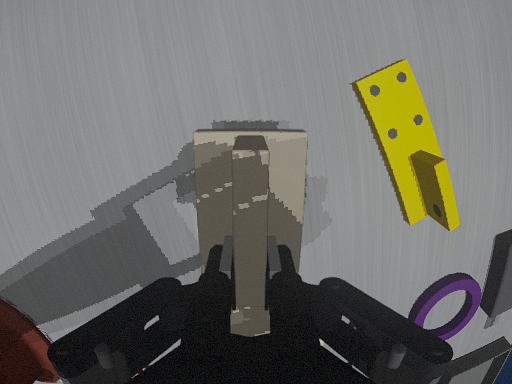

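Request:
apply_moves([
  {"linear": [-0.02,0.004,0],"delta_rot": [0,0,-1],"fingers": 255},
  {"linear": [-0.05,0.01,0],"delta_rot": [0,0,-2],"fingers": 255},
  {"linear": [-0.085,0.018,0],"delta_rot": [0,0,-3],"fingers": 255},
  {"linear": [-0.12,0.025,0],"delta_rot": [0,0,-4.5],"fingers": 255},
  {"linear": [-0.155,0.033,0],"delta_rot": [0,0,-6],"fingers": 255},
  {"linear": [-0.19,0.04,0],"delta_rot": [0,0,-7.5],"fingers": 255},
  {"linear": [-0.225,0.048,0],"delta_rot": [0,0,-9],"fingers": 255},
  {"linear": [-0.26,0.055,0],"delta_rot": [0,0,-10.5],"fingers": 255},
])

```text
time: 5.9
tool_pos: [0.4883, -0.0526, 0.1316]
tool_rot: [-0.001, 0.708, 0.706, -0.0]
contact_force: [-0.3, 0.5, -2.7]
gripper_width: 0.154
```

```bash
cat >> h.py <<'E'
def fx(x,y): 
    c,s=np.cos(.0216),np.sin(.0216); return .4991+(c*x-s*y)/1e3,-.1876+(s*x+c*y)/1e3
YF=np.pi/2+.0216
def infx():
    p,q=here(); d=p[:2]-[.4991,-.1876]; c,s=np.cos(.0216),np.sin(.0216)
    print("tool in fixture mm",round(1e3*(c*d[0]+s*d[1]),1),round(1e3*(-s*d[0]+c*d[1]),1),round(1e3*p[2],1))
E
python3 - <<'E'
from h import *
todo(*fx(-8,28),.13,YF)
E
```

```text
t 5.9 pos [ 0.4883 -0.0526  0.1316] x-ang 1.5683 F [-0.3  0.5 -2.7] w 0.154
linear [-0.1071  0.0025  0.0016] rot [-0.09 -0.03 -1.38]
```

Request:
apply_moves([
  {"linear": [-0.03,0.001,0],"delta_rot": [0,0,-0.5],"fingers": 255},
  {"linear": [-0.06,0.002,0],"delta_rot": [0,0,-1.4],"fingers": 255},
  {"linear": [-0.09,0.0025,0],"delta_rot": [0,0,-1.4],"fingers": 255},
  {"linear": [-0.107,0.0025,0.002],"delta_rot": [0,0,-1.4],"fingers": 255},
  {"linear": [-0.107,0.0025,0.02],"delta_rot": [0,0,-1.4],"fingers": 255},
  {"linear": [-0.107,0.0025,0.045],"delta_rot": [0,0,-1.4],"fingers": 255},
  {"linear": [-0.107,0.0025,0.06],"delta_rot": [0,0,-1.4],"fingers": 255},
  {"linear": [-0.107,0.0025,0.06],"delta_rot": [0,0,-1.4],"fingers": 255},
])

```text
time: 6.7
tool_pos: [0.4885, -0.157, 0.069]
tool_rot: [-0.004, 0.7, 0.714, -0.001]
contact_force: [0.1, 0.6, -2.4]
gripper_width: 0.154
```

Run:
```python
from h import *
from plant import eyes
todo(*fx(-8,28),.045,YF);infx()
for n in ("top","scene"):
    im=eyes.grab_frame(n)[:,:,::-1]
    o=(275,135) if n=="top" else (120,180)
    cv2.imwrite(f"pics/{n}4.png",cv2.resize(im[o[1]:o[1]+120,o[0]:o[0]+130],None,fx=5,fy=5,interpolation=cv2.INTER_CUBIC))
```

```text
t 6.7 pos [ 0.4885 -0.157   0.069 ] x-ang 1.5917 F [ 0.1  0.6 -2.4] w 0.154
linear [-0.0029  0.0021  0.0239] rot [-0.39 -0.2  -0.04]
tool in fixture mm -9.9 30.8 69.0
```

View pics/top4.png

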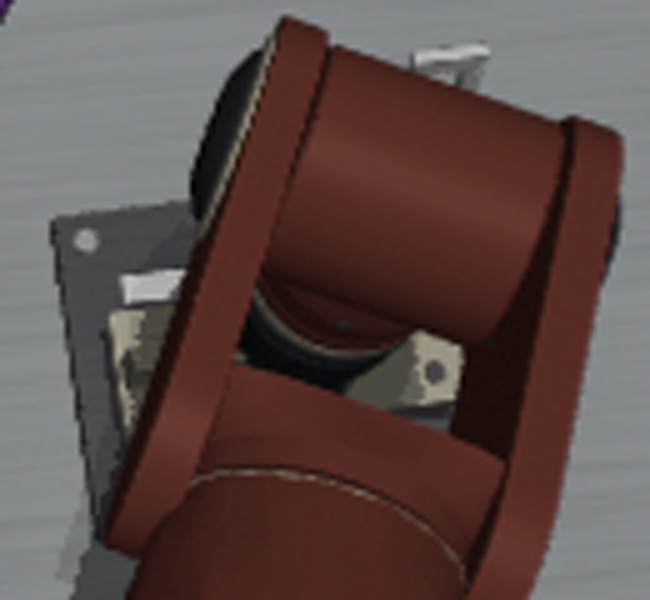

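View pics/scene4.png

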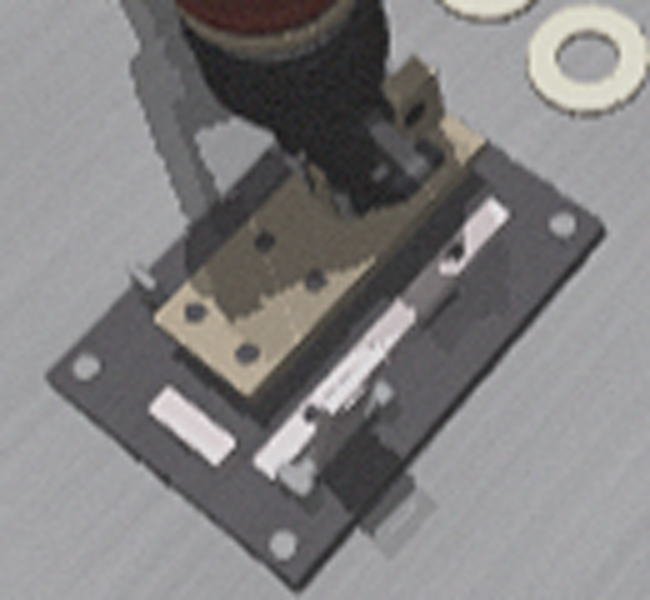

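Request:
apply_moves([
  {"linear": [-0.001,0.002,0.01],"delta_rot": [0,0,0],"fingers": 255},
  {"linear": [-0.001,0.002,0.018],"delta_rot": [0,0,0],"fingers": 255},
  {"linear": [-0.001,0.002,0.024],"delta_rot": [0,0,0],"fingers": 255},
  {"linear": [-0.001,0.002,0.026],"delta_rot": [0,0,0],"fingers": 255},
  {"linear": [-0.001,0.002,0.027],"delta_rot": [0,0,0],"fingers": 255},
  {"linear": [-0.001,0.002,0.027],"delta_rot": [0,0,0],"fingers": 255},
  {"linear": [-0.001,0.002,0.027],"delta_rot": [0,0,0],"fingers": 255},
  {"linear": [-0.001,0.002,0.027],"delta_rot": [0,0,0],"fingers": 255},
])

```text
time: 7.6
tool_pos: [0.4935, -0.1594, 0.0462]
tool_rot: [0.0, 0.7, 0.714, 0.0]
contact_force: [-0.3, 0.1, -3.3]
gripper_width: 0.152
```

Run:
```python
from h import *
from plant import eyes
todo(*fx(-8,28),.0396,YF);infx()
for n in ("scene",):
    im=eyes.grab_frame(n)[:,:,::-1]
    o=(275,135) if n=="top" else (120,180)
    cv2.imwrite(f"pics/{n}5.png",cv2.resize(im[o[1]:o[1]+120,o[0]:o[0]+130],None,fx=5,fy=5,interpolation=cv2.INTER_CUBIC))
```

```text
t 7.6 pos [ 0.4935 -0.1594  0.0462] x-ang 1.5917 F [-0.3  0.1 -3.3] w 0.152
linear [-0.0003 -0.003   0.0066] rot [ 0.04  0.02 -0.04]
tool in fixture mm -5.0 28.3 46.2
```

View pics/scene5.png

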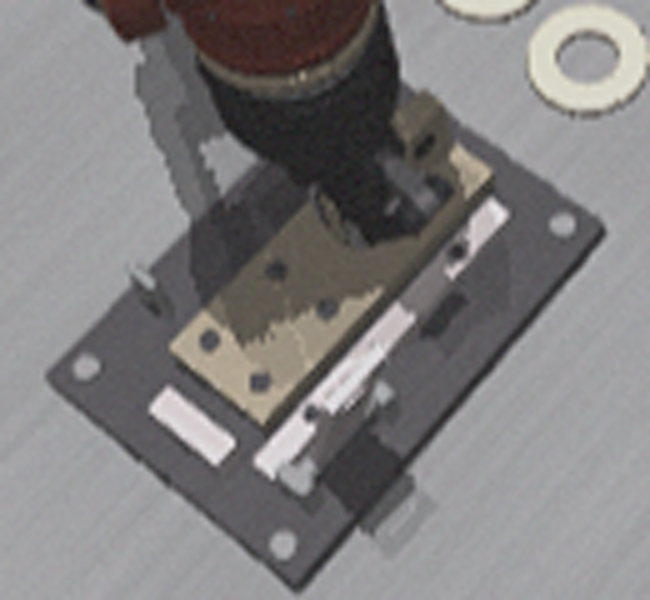

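Request:
apply_moves([
  {"linear": [0,-0.001,0.002],"delta_rot": [0,0,0],"fingers": 255},
  {"linear": [0,-0.001,0.004],"delta_rot": [0,0,0],"fingers": 255},
  {"linear": [0,-0.001,0.005],"delta_rot": [0,0,0],"fingers": 255},
  {"linear": [0,-0.001,0.006],"delta_rot": [0,0,0],"fingers": 255},
  {"linear": [0,-0.001,0.0065],"delta_rot": [0,0,0],"fingers": 255},
  {"linear": [0,-0.001,0.007],"delta_rot": [0,0,0],"fingers": 255},
  {"linear": [0,-0.001,0.007],"delta_rot": [0,0,0],"fingers": 255},
  {"linear": [0,-0.001,0.007],"delta_rot": [0,0,0],"fingers": 255},
])

```text
time: 8.45
tool_pos: [0.4921, -0.1593, 0.0396]
tool_rot: [-0.0, 0.7, 0.715, -0.0]
contact_force: [-3.8, 1.8, 4.8]
gripper_width: 0.158
```

Run:
```python
from h import *
todo(*fx(-0,28),.0396,YF);infx()
```

```text
t 8.45 pos [ 0.4921 -0.1593  0.0396] x-ang 1.5918 F [-3.8  1.8  4.8] w 0.158
linear [-0.0005  0.0063  0.    ] rot [-0.05 -0.02 -0.03]
tool in fixture mm -6.3 28.5 39.6
```

Request:
apply_moves([
  {"linear": [-0.002,0.001,0],"delta_rot": [0,0,0],"fingers": 255},
  {"linear": [-0.004,0.002,0],"delta_rot": [0,0,0],"fingers": 255},
  {"linear": [-0.006,0.003,0],"delta_rot": [0,0,0],"fingers": 255},
  {"linear": [-0.008,0.004,0],"delta_rot": [0,0,0],"fingers": 255},
  {"linear": [-0.009,0.005,0],"delta_rot": [0,0,0],"fingers": 255},
  {"linear": [-0.01,0.005,0],"delta_rot": [0,0,0],"fingers": 255},
  {"linear": [-0.01,0.005,0],"delta_rot": [0,0,0],"fingers": 255},
  {"linear": [-0.01,0.005,0],"delta_rot": [0,0,0],"fingers": 255},
])

```text
time: 9.25
tool_pos: [0.4977, -0.1683, 0.0396]
tool_rot: [-0.001, 0.699, 0.715, 0.001]
contact_force: [-4.2, 6.8, 5.9]
gripper_width: 0.155
```

Run:
```python
from h import *
todo(*fx(0,16),.0396,YF);infx()
from plant import eyes,state
print(state()["ft_torque"])
for n in ("scene",):
    im=eyes.grab_frame(n)[:,:,::-1]
    o=(120,180)
    cv2.imwrite(f"pics/{n}6.png",cv2.resize(im[o[1]:o[1]+120,o[0]:o[0]+130],None,fx=5,fy=5,interpolation=cv2.INTER_CUBIC))
```

```text
t 9.25 pos [ 0.4977 -0.1683  0.0396] x-ang 1.5922 F [-4.2  6.8  5.9] w 0.155
linear [-0.0033  0.001   0.    ] rot [-0.01 -0.11 -0.01]
tool in fixture mm -1.0 19.3 39.6
[0.86651746 0.48184492 0.16188056]
```

View pics/scene6.png

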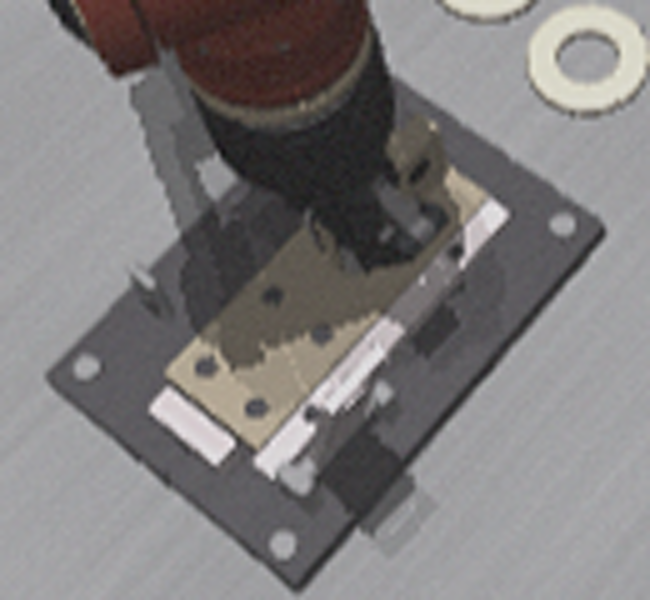

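Request:
apply_moves([
  {"linear": [-0.001,0.0,0],"delta_rot": [0,0,0],"fingers": 255},
  {"linear": [-0.002,0.0,0],"delta_rot": [0,0,0],"fingers": 255},
  {"linear": [-0.003,0.0005,0],"delta_rot": [0,0,0],"fingers": 255},
  {"linear": [-0.004,0.001,0],"delta_rot": [0,0,0],"fingers": 255},
  {"linear": [-0.004,0.0015,0],"delta_rot": [0,0,0],"fingers": 255},
  {"linear": [-0.004,0.002,0],"delta_rot": [0,0,0],"fingers": 255},
  {"linear": [-0.004,0.002,0],"delta_rot": [0,0,0],"fingers": 255},
  {"linear": [-0.004,0.002,0],"delta_rot": [0,0,0],"fingers": 255},
])

```text
time: 10.1
tool_pos: [0.4979, -0.1704, 0.0397]
tool_rot: [-0.004, 0.699, 0.715, 0.0]
contact_force: [-12.8, 15.0, 16.0]
gripper_width: 0.157
```

Run:
```python
from h import *
todo(*fx(0,16),.0396,YF);infx()
from plant import state
print(state()["ft_torque"])
```

```text
t 10.1 pos [ 0.4979 -0.1704  0.0397] x-ang 1.5932 F [-12.8  15.   16. ] w 0.157
linear [-0.0013  0.0008  0.0001] rot [-0.32 -0.35  0.04]
tool in fixture mm -0.8 17.3 39.7
[1.72397549 1.70980744 0.26468384]
```

Request:
apply_moves([
  {"linear": [-0.001,0.0005,0],"delta_rot": [0,0,0],"fingers": 255},
  {"linear": [-0.002,0.001,0],"delta_rot": [0,0,0],"fingers": 255},
  {"linear": [-0.002,0.0015,0],"delta_rot": [0,0,0],"fingers": 255},
  {"linear": [-0.002,0.002,0],"delta_rot": [0,0,0],"fingers": 255},
  {"linear": [-0.002,0.002,0],"delta_rot": [0,0,0],"fingers": 255},
  {"linear": [-0.002,0.002,0],"delta_rot": [0,0,0],"fingers": 255},
  {"linear": [-0.002,0.002,0],"delta_rot": [0,0,0],"fingers": 255},
  {"linear": [-0.002,0.002,0],"delta_rot": [0,0,0],"fingers": 255},
])

```text
time: 10.9
tool_pos: [0.498, -0.1704, 0.0398]
tool_rot: [-0.008, 0.699, 0.715, -0.0]
contact_force: [-21.1, 21.7, 26.4]
gripper_width: 0.157
```

Run:
```python
from h import *
todo(*fx(0,16),.0396,YF);infx()
from plant import eyes,state
print(state()["ft_torque"])
for n in ("scene",):
    im=eyes.grab_frame(n)[:,:,::-1]
    o=(120,180)
    cv2.imwrite(f"pics/{n}7.png",cv2.resize(im[o[1]:o[1]+120,o[0]:o[0]+130],None,fx=5,fy=5,interpolation=cv2.INTER_CUBIC))
cv2.imwrite("pics/w7.png",eyes.grab_frame("wrist")[:,:,::-1])
```

```text
t 10.9 pos [ 0.498  -0.1704  0.0398] x-ang 1.5928 F [-21.1  21.7  26.4] w 0.157
linear [-0.0012  0.0007  0.0002] rot [-0.65 -0.62  0.03]
tool in fixture mm -0.7 17.2 39.8
[2.66867518 2.93827895 0.14171911]
```

View pics/scene7.png

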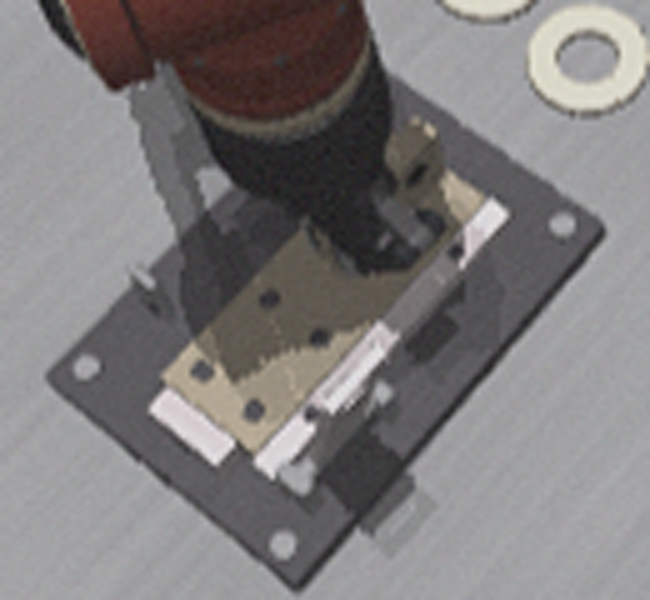

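View pics/w7.png

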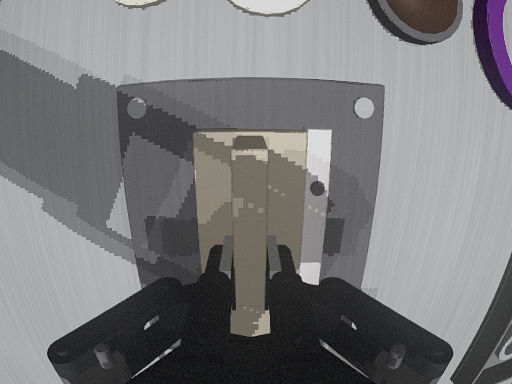

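Request:
apply_moves([
  {"linear": [0.001,-0.001,-0.001],"delta_rot": [0,0,0],"fingers": 255},
  {"linear": [0.002,-0.002,-0.002],"delta_rot": [0,0,0],"fingers": 255},
  {"linear": [0.003,-0.0025,-0.002],"delta_rot": [0,0,0],"fingers": 255},
  {"linear": [0.003,-0.0025,-0.002],"delta_rot": [0,0,0],"fingers": 255},
  {"linear": [0.003,-0.0025,-0.002],"delta_rot": [0,0,0],"fingers": 220},
  {"linear": [0.003,-0.0025,-0.002],"delta_rot": [0,0,0],"fingers": 200},
  {"linear": [0.003,-0.0025,-0.002],"delta_rot": [0,0,0],"fingers": 180},
  {"linear": [0.003,-0.0025,-0.002],"delta_rot": [0,0,0],"fingers": 180},
])

```text
time: 11.8
tool_pos: [0.5002, -0.1731, 0.0418]
tool_rot: [0.001, 0.7, 0.714, 0.0]
contact_force: [0.1, -0.3, -0.2]
gripper_width: 0.294
```

Run:
```python
from h import *
todo(*fx(0,17),.15,YF);infx()
from plant import eyes
for n in ("scene",):
    im=eyes.grab_frame(n)[:,:,::-1]
    o=(120,180)
    cv2.imwrite(f"pics/{n}8.png",cv2.resize(im[o[1]:o[1]+120,o[0]:o[0]+130],None,fx=5,fy=5,interpolation=cv2.INTER_CUBIC))
```

```text
t 11.8 pos [ 0.5002 -0.1731  0.0418] x-ang 1.5913 F [ 0.1 -0.3 -0.2] w 0.294
linear [ 0.0024 -0.0011 -0.1082] rot [ 0.15  0.09 -0.06]
tool in fixture mm 1.4 14.5 41.8
```

View pics/scene8.png

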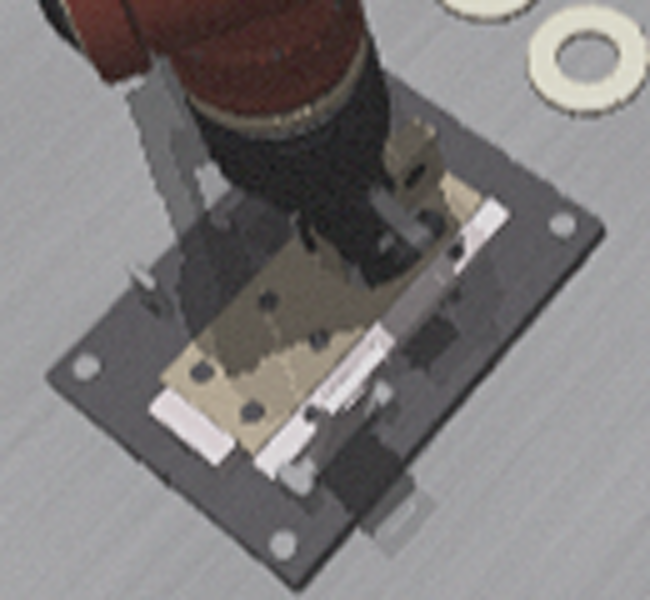

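Request:
apply_moves([
  {"linear": [0,-0.001,-0.015],"delta_rot": [0,0,0],"fingers": 180},
  {"linear": [0,-0.001,-0.04],"delta_rot": [0,0,0],"fingers": 180},
  {"linear": [0,-0.001,-0.08],"delta_rot": [0,0,0],"fingers": 180},
  {"linear": [0.03,-0.001,-0.12],"delta_rot": [0,0,0],"fingers": 255},
  {"linear": [0.07,-0.001,-0.16],"delta_rot": [0,0,0],"fingers": 255},
  {"linear": [0.12,-0.01,-0.18],"delta_rot": [0,0,0],"fingers": 255},
  {"linear": [0.16,-0.02,-0.18],"delta_rot": [0,0,0],"fingers": 255},
  {"linear": [0.2,-0.03,-0.18],"delta_rot": [0,0,0],"fingers": 255},
])

```text
time: 12.65
tool_pos: [0.4653, 0.0288, 0.2244]
tool_rot: [0.002, 0.7, 0.714, 0.002]
contact_force: [1.4, -0.4, -0.4]
gripper_width: 0.004
```

Run:
```python
from h import *
infx()
from plant import eyes
tp,tq=here()
for n in ("scene","top","wrist"):
    im=eyes.grab_frame(n)[:,:,::-1]
    cv2.imwrite(f"pics/{n}9raw.png",im)
    if n=="wrist": cv2.imwrite("pics/w9.png",cv2.resize(im,None,fx=1.5,fy=1.5)); continue
    o=(275,135) if n=="top" else (120,180)
    cv2.imwrite(f"pics/{n}9.png",cv2.resize(im[o[1]:o[1]+120,o[0]:o[0]+130],None,fx=5,fy=5,interpolation=cv2.INTER_CUBIC))
# hasp angle from top tip pixel ~ (365,145)
ct,cs=eyes.camera_params("top"),eyes.camera_params("scene")
for th in (1.5,1.6,1.7,1.8,1.9,2.0,2.1,2.2,2.3):
    x,z=56-137*np.cos(th),36+137*np.sin(th)
    P=pose([[x,-36,z],[x,-68,z]],[.4991,-.1876,.0216])
    print(th,((proj(P,ct)-[275,135])*5).round(0).tolist(),((proj(P,cs)-[120,180])*5).round(0).tolist())
```

```text
tool in fixture mm -29.1 217.0 224.4
1.5 [[433.0, 158.0], [509.0, 149.0]] [[290.0, 272.0], [232.0, 334.0]]
1.6 [[427.0, 127.0], [503.0, 118.0]] [[316.0, 292.0], [258.0, 354.0]]
1.7 [[421.0, 96.0], [496.0, 87.0]] [[342.0, 313.0], [285.0, 376.0]]
1.8 [[414.0, 67.0], [489.0, 59.0]] [[369.0, 335.0], [312.0, 398.0]]
1.9 [[406.0, 41.0], [481.0, 32.0]] [[396.0, 358.0], [339.0, 422.0]]
2.0 [[398.0, 17.0], [472.0, 8.0]] [[423.0, 382.0], [366.0, 446.0]]
2.1 [[390.0, -5.0], [463.0, -13.0]] [[448.0, 406.0], [393.0, 471.0]]
2.2 [[382.0, -23.0], [454.0, -32.0]] [[473.0, 430.0], [418.0, 495.0]]
2.3 [[373.0, -39.0], [445.0, -47.0]] [[496.0, 454.0], [441.0, 519.0]]
```

View pics/top9.png

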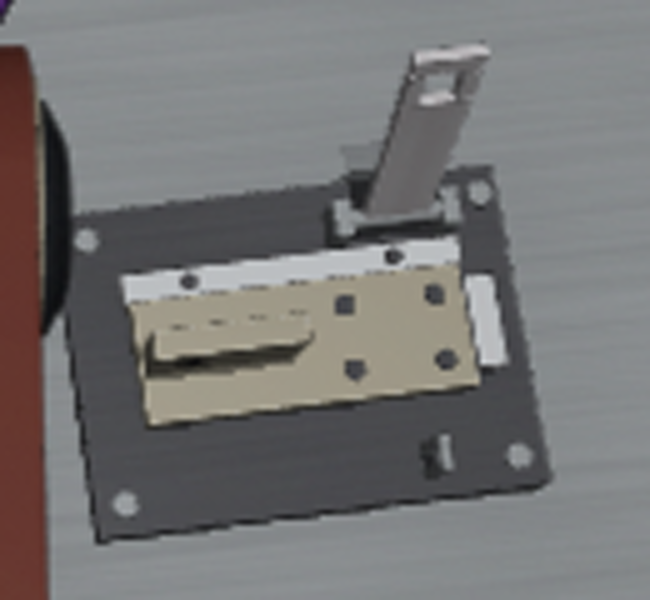

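View pics/scene9.png

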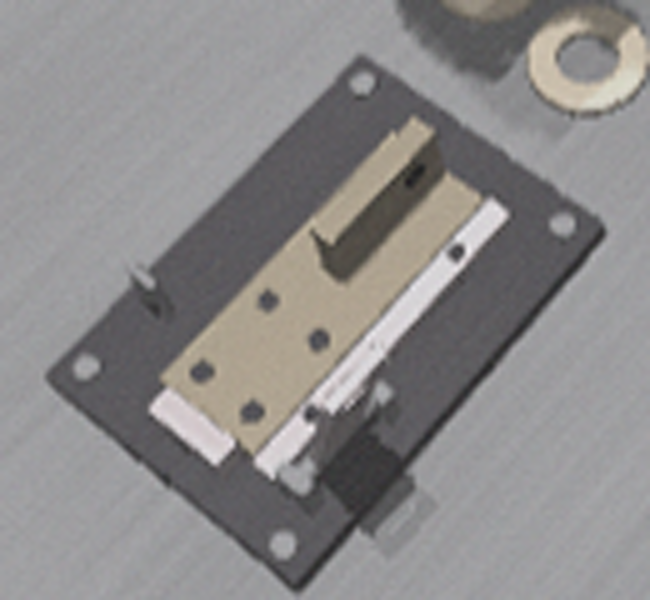

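View pics/w9.png

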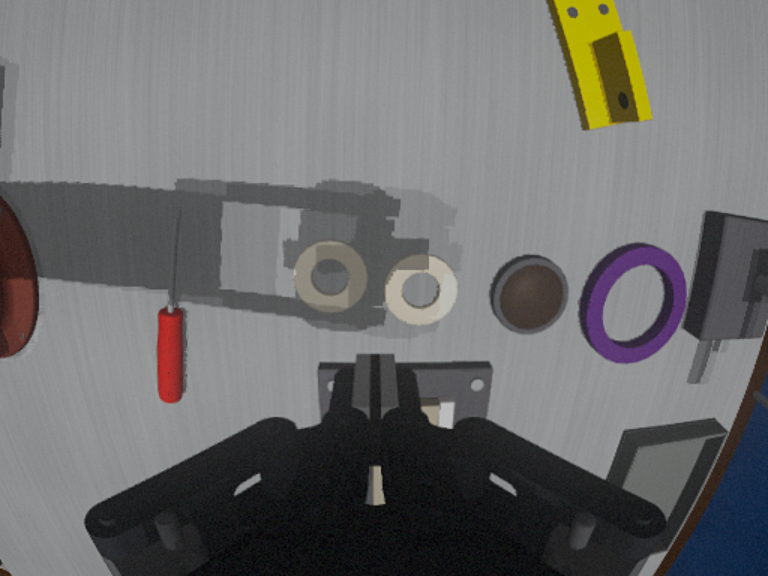

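Run:
```python
from h import *
from plant import eyes
ct,cs=eyes.camera_params("top"),eyes.camera_params("scene")
L=np.array([[30,80,30],[30,-80,30],[-30,-80,30],[-30,80,30],[7,6,75],[-7,6,75],[7,78,75],[-7,78,75]])
N=["+x tall","+x low","-x low","-x tall","f+x6","f-x6","f+x78","f-x78"]
for d in ([0,0,0],[0,3,0],[-2,0,0]):
    P=pose(L+d,[.4991,-.1876,.0216])
    print(d);print(" top",((proj(P,ct)-[275,135]+.5)*5).round(0).tolist());print(" sc",((proj(P,cs)-[120,180]+.5)*5).round(0).tolist())
t=cv2.imread("pics/top9raw.png");s=cv2.imread("pics/scene9raw.png")
a=cv2.resize(t[180:215,350:390],None,fx=14,fy=14,interpolation=cv2.INTER_CUBIC)
b=cv2.resize(s[245:280,145:185],None,fx=14,fy=14,interpolation=cv2.INTER_CUBIC)
cv2.imwrite("pics/end9.png",np.vstack([a,b])[:980][::1,::1] if 0 else cv2.resize(np.hstack([a,b]),(800,350)))
```

```text
[0, 0, 0]
 top [[129.0, 302.0], [457.0, 263.0], [480.0, 385.0], [147.0, 425.0], [306.0, 312.0], [311.0, 341.0], [150.0, 330.0], [155.0, 360.0]]
 sc [[486.0, 200.0], [254.0, 457.0], [159.0, 380.0], [393.0, 134.0], [331.0, 246.0], [308.0, 229.0], [437.0, 134.0], [415.0, 118.0]]
[0, 3, 0]
 top [[122.0, 303.0], [451.0, 263.0], [473.0, 385.0], [140.0, 426.0], [300.0, 312.0], [305.0, 342.0], [144.0, 331.0], [148.0, 361.0]]
 sc [[490.0, 196.0], [259.0, 452.0], [163.0, 375.0], [397.0, 129.0], [336.0, 241.0], [313.0, 224.0], [441.0, 129.0], [419.0, 113.0]]
[-2, 0, 0]
 top [[129.0, 306.0], [458.0, 267.0], [480.0, 389.0], [147.0, 429.0], [307.0, 316.0], [312.0, 346.0], [151.0, 334.0], [156.0, 364.0]]
 sc [[483.0, 198.0], [251.0, 455.0], [156.0, 377.0], [390.0, 131.0], [328.0, 244.0], [305.0, 227.0], [434.0, 131.0], [411.0, 115.0]]
```

View pics/end9.png

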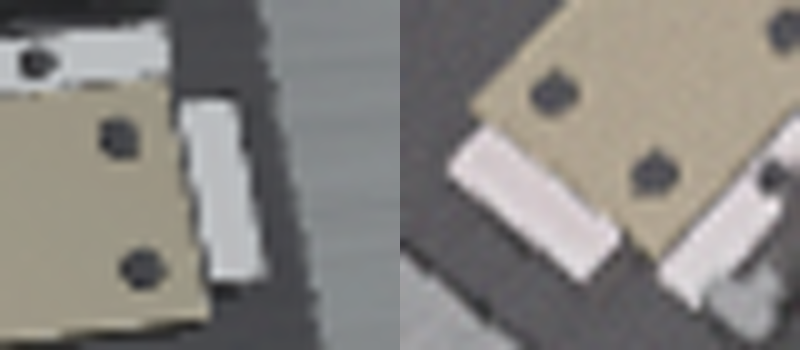

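Run:
```python
from h import *
todo(*fx(130,-52),.24,YF)
```

```text
t 12.8 pos [0.4647 0.0289 0.2225] x-ang 1.5959 F [ 0.1 -0.6  0.3] w -0.002
linear [-0.2698  0.1589 -0.0169] rot [0.17 0.03 0.2 ]
```

Request:
apply_moves([
  {"linear": [-0.01,0.02,-0.017],"delta_rot": [0,0,0.2],"fingers": 255},
  {"linear": [-0.04,0.05,-0.017],"delta_rot": [0,0,0.2],"fingers": 255},
  {"linear": [-0.075,0.08,-0.017],"delta_rot": [0,0,0.2],"fingers": 255},
  {"linear": [-0.11,0.105,-0.017],"delta_rot": [0,0,0.2],"fingers": 255},
  {"linear": [-0.15,0.13,-0.017],"delta_rot": [0,0,0.2],"fingers": 255},
  {"linear": [-0.19,0.15,-0.017],"delta_rot": [0,0,0.2],"fingers": 255},
  {"linear": [-0.23,0.159,-0.017],"delta_rot": [0,0,0.2],"fingers": 255},
  {"linear": [-0.27,0.159,-0.017],"delta_rot": [0,0,0.2],"fingers": 255},
])

```text
time: 13.6
tool_pos: [0.63, -0.243, 0.2379]
tool_rot: [0.0, 0.701, 0.713, -0.0]
contact_force: [0.0, 0.8, 0.3]
gripper_width: 0.001
```

Run:
```python
from h import *
todo(*fx(130,-52),.14,YF);infx()
```

```text
t 13.6 pos [ 0.63   -0.243   0.2379] x-ang 1.5868 F [0.  0.8 0.3] w 0.001
linear [0.0063 0.0002 0.0979] rot [ 0.02  0.03 -0.32]
tool in fixture mm 129.7 -58.2 237.9
```

Request:
apply_moves([
  {"linear": [0.005,0,0.02],"delta_rot": [0,0,-0.3],"fingers": 255},
  {"linear": [0.005,0,0.05],"delta_rot": [0,0,-0.3],"fingers": 255},
  {"linear": [0.005,0,0.08],"delta_rot": [0,0,-0.3],"fingers": 255},
  {"linear": [0.005,0,0.098],"delta_rot": [0,0,-0.3],"fingers": 255},
  {"linear": [0.005,0,0.098],"delta_rot": [0,0,-0.3],"fingers": 255},
  {"linear": [0.005,0,0.098],"delta_rot": [0,0,-0.3],"fingers": 255},
  {"linear": [0.005,0,0.098],"delta_rot": [0,0,-0.3],"fingers": 255},
  {"linear": [0.005,0,0.098],"delta_rot": [0,0,-0.3],"fingers": 255},
])

```text
time: 14.4
tool_pos: [0.6305, -0.2351, 0.1423]
tool_rot: [0.002, 0.699, 0.715, 0.001]
contact_force: [0.2, 0.4, -0.2]
gripper_width: -0.002
```

Run:
```python
from h import *
todo(*fx(70,-52),.135,YF);infx()
from plant import eyes
im=eyes.grab_frame("scene")[:,:,::-1]
cv2.imwrite("pics/scene10.png",cv2.resize(im[150:320,90:290],None,fx=3.5,fy=3.5,interpolation=cv2.INTER_CUBIC))
```

```text
t 14.4 pos [ 0.6305 -0.2351  0.1423] x-ang 1.5936 F [ 0.2  0.4 -0.2] w -0.002
linear [-0.0016 -0.0604  0.0071] rot [0.19 0.1  0.07]
tool in fixture mm 130.4 -50.3 142.3
```

View pics/scene10.png

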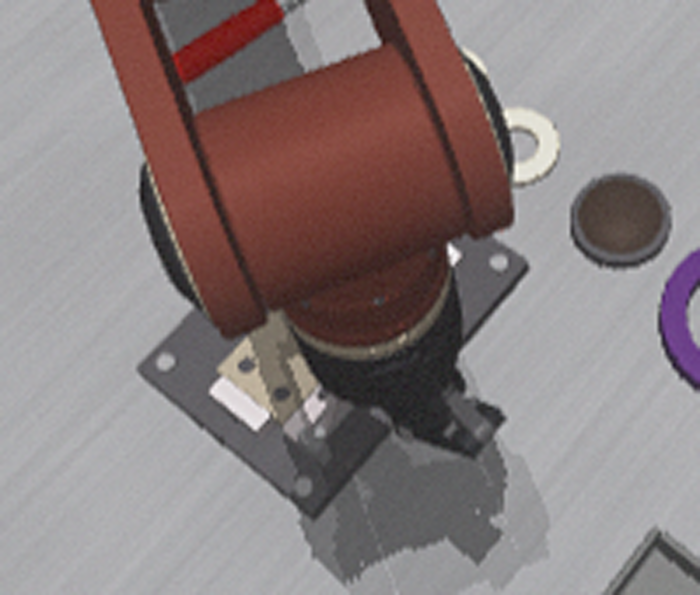

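Request:
apply_moves([
  {"linear": [-0.002,-0.01,0.002],"delta_rot": [0,0,0],"fingers": 255},
  {"linear": [-0.002,-0.02,0.004],"delta_rot": [0,0,0],"fingers": 255},
  {"linear": [-0.002,-0.03,0.004],"delta_rot": [0,0,0],"fingers": 255},
  {"linear": [-0.002,-0.038,0.004],"delta_rot": [0,0,0],"fingers": 255},
  {"linear": [-0.002,-0.046,0.004],"delta_rot": [0,0,0],"fingers": 255},
  {"linear": [-0.002,-0.054,0.004],"delta_rot": [0,0,0],"fingers": 255},
  {"linear": [-0.002,-0.062,0.004],"delta_rot": [0,0,0],"fingers": 255},
  {"linear": [-0.002,-0.068,0.004],"delta_rot": [0,0,0],"fingers": 255},
])

```text
time: 15.25
tool_pos: [0.5607, -0.2381, 0.1357]
tool_rot: [-0.0, 0.699, 0.715, -0.0]
contact_force: [0.6, -2.1, 0.5]
gripper_width: -0.002
```

Run:
```python
from h import *
todo(*fx(36,-52),.135,YF);infx()
from plant import eyes
im=eyes.grab_frame("scene")[:,:,::-1]
cv2.imwrite("pics/scene11.png",cv2.resize(im[150:320,90:290],None,fx=3.5,fy=3.5,interpolation=cv2.INTER_CUBIC))
im=eyes.grab_frame("top")[:,:,::-1]
cv2.imwrite("pics/top11.png",cv2.resize(im[90:260,250:420],None,fx=3.5,fy=3.5,interpolation=cv2.INTER_CUBIC))
```

```text
t 15.25 pos [ 0.5607 -0.2381  0.1357] x-ang 1.5933 F [ 0.6 -2.1  0.5] w -0.002
linear [-0.0002 -0.0244  0.0007] rot [-0.01  0.    0.05]
tool in fixture mm 60.4 -51.8 135.7
```

View pics/scene11.png

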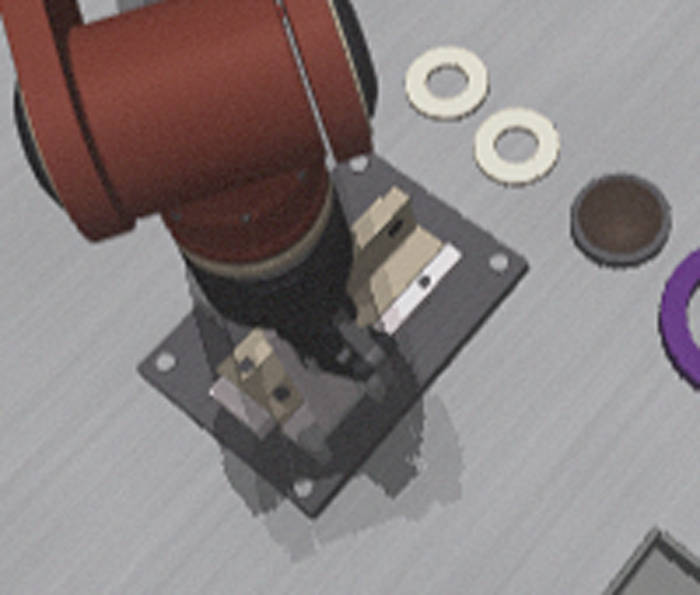

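View pics/top11.png

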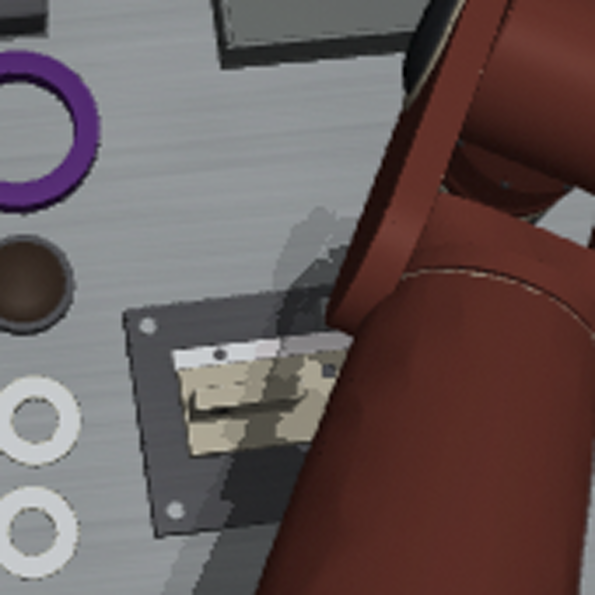

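Request:
apply_moves([
  {"linear": [0,-0.008,0.0],"delta_rot": [0,0,0],"fingers": 255},
  {"linear": [0,-0.016,0.001],"delta_rot": [0,0,0],"fingers": 255},
  {"linear": [0,-0.024,0.002],"delta_rot": [0,0,0],"fingers": 255},
  {"linear": [0,-0.032,0.004],"delta_rot": [0,0,0],"fingers": 255},
  {"linear": [0,-0.039,0.007],"delta_rot": [0,0,0],"fingers": 255},
  {"linear": [0,-0.046,0.011],"delta_rot": [0,0,0],"fingers": 255},
  {"linear": [0,-0.052,0.015],"delta_rot": [0,0,0],"fingers": 255},
  {"linear": [0,-0.052,0.015],"delta_rot": [0,0,0],"fingers": 255},
])

```text
time: 16.15
tool_pos: [0.5082, -0.2391, 0.1199]
tool_rot: [-0.001, 0.699, 0.715, -0.0]
contact_force: [0.1, -0.5, 0.2]
gripper_width: -0.001
```

Run:
```python
from h import *
todo(*fx(-14,-52),.066,YF);infx()
```

```text
t 16.15 pos [ 0.5082 -0.2391  0.1199] x-ang 1.593 F [ 0.1 -0.5  0.2] w -0.001
linear [-0.0004 -0.0219  0.0539] rot [-0.1  -0.04  0.03]
tool in fixture mm 8.0 -51.6 119.9
```

Run:
```python
from h import *
from plant import eyes
im=eyes.grab_frame("scene")[:,:,::-1]
cv2.imwrite("pics/scene12.png",cv2.resize(im[150:320,90:290],None,fx=3.5,fy=3.5,interpolation=cv2.INTER_CUBIC))
im=eyes.grab_frame("wrist")[:,:,::-1]
cv2.imwrite("pics/w12.png",im)
```

```text
(no output)
```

View pics/scene12.png

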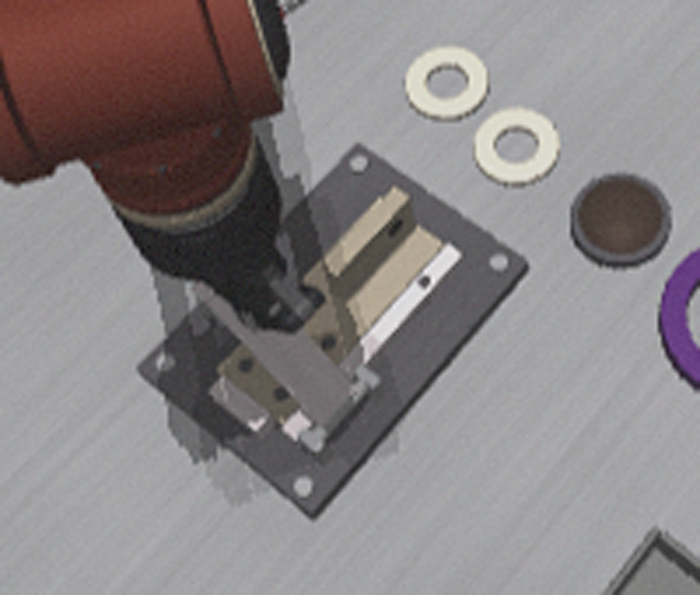

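View pics/w12.png

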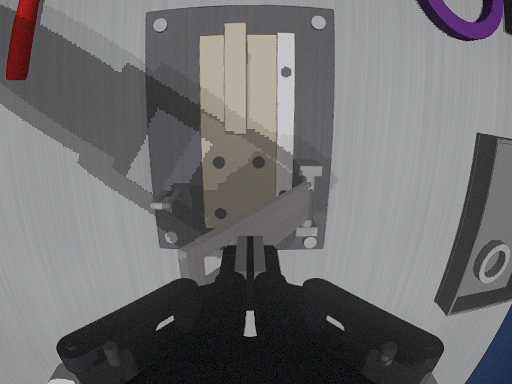

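Request:
apply_moves([
  {"linear": [0,-0.006,0.008],"delta_rot": [0,0,0],"fingers": 255},
  {"linear": [0,-0.011,0.017],"delta_rot": [0,0,0],"fingers": 255},
  {"linear": [0,-0.015,0.026],"delta_rot": [0,0,0],"fingers": 255},
  {"linear": [0,-0.018,0.036],"delta_rot": [0,0,0],"fingers": 255},
  {"linear": [0,-0.02,0.046],"delta_rot": [0,0,0],"fingers": 255},
  {"linear": [0,-0.021,0.056],"delta_rot": [0,0,0],"fingers": 255},
  {"linear": [0,-0.022,0.065],"delta_rot": [0,0,0],"fingers": 255},
  {"linear": [0,-0.022,0.07],"delta_rot": [0,0,0],"fingers": 255},
])

```text
time: 17.05
tool_pos: [0.4867, -0.2393, 0.0493]
tool_rot: [-0.001, 0.699, 0.715, -0.0]
contact_force: [-1.6, 0.7, 1.0]
gripper_width: -0.003
```

Run:
```python
from h import *
from plant import eyes
todo(*fx(-14,-52),.039,YF);infx()
im=eyes.grab_frame("scene")[:,:,::-1]
cv2.imwrite("pics/scene13.png",cv2.resize(im[150:320,90:290],None,fx=3.5,fy=3.5,interpolation=cv2.INTER_CUBIC))
```

```text
t 17.05 pos [ 0.4867 -0.2393  0.0493] x-ang 1.5934 F [-1.6  0.7  1. ] w -0.003
linear [-0.0005 -0.0005  0.0103] rot [-0.1  -0.06  0.06]
tool in fixture mm -13.5 -51.5 49.3
```

View pics/scene13.png

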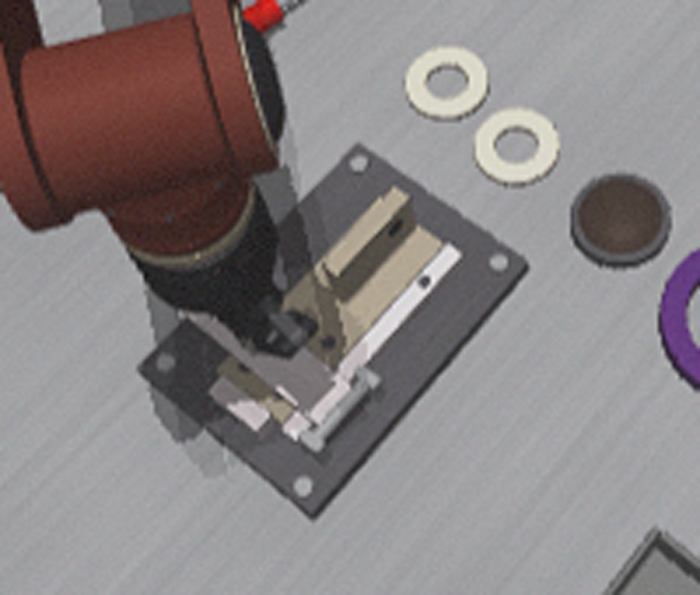

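Request:
apply_moves([
  {"linear": [0,0,0.002],"delta_rot": [0,0,0],"fingers": 255},
  {"linear": [0,0,0.004],"delta_rot": [0,0,0],"fingers": 255},
  {"linear": [0,0,0.006],"delta_rot": [0,0,0],"fingers": 255},
  {"linear": [0,0,0.008],"delta_rot": [0,0,0],"fingers": 255},
  {"linear": [0,0,0.01],"delta_rot": [0,0,0],"fingers": 255},
  {"linear": [0,0,0.011],"delta_rot": [0,0,0],"fingers": 255},
  {"linear": [0,0,0.011],"delta_rot": [0,0,0],"fingers": 255},
  {"linear": [0,0,0.011],"delta_rot": [0,0,0],"fingers": 255},
])

```text
time: 17.9
tool_pos: [0.4875, -0.2396, 0.0397]
tool_rot: [0.0, 0.699, 0.715, 0.0]
contact_force: [-0.3, 0.2, -0.3]
gripper_width: -0.003
```

Run:
```python
from h import *
todo(*fx(-14,-52),.039,YF);infx()
```

```text
t 17.9 pos [ 0.4875 -0.2396  0.0397] x-ang 1.5933 F [-0.3  0.2 -0.3] w -0.003
linear [-0.0002 -0.0013  0.0007] rot [ 0.01 -0.01  0.05]
tool in fixture mm -12.7 -51.8 39.7
```

Nearly down; press a little more until there is resistance.

Request:
apply_moves([
  {"linear": [0,0,0.001],"delta_rot": [0,0,0],"fingers": 255},
  {"linear": [0,0,0.002],"delta_rot": [0,0,0],"fingers": 255},
  {"linear": [0,0,0.003],"delta_rot": [0,0,0],"fingers": 255},
  {"linear": [0,0,0.003],"delta_rot": [0,0,0],"fingers": 255},
  {"linear": [0,0,0.003],"delta_rot": [0,0,0],"fingers": 255},
  {"linear": [0,0,0.003],"delta_rot": [0,0,0],"fingers": 255},
  {"linear": [0,0,0.003],"delta_rot": [0,0,0],"fingers": 255},
  {"linear": [0,0,0.003],"delta_rot": [0,0,0],"fingers": 255},
])

```text
time: 18.7
tool_pos: [0.4876, -0.2397, 0.0388]
tool_rot: [-0.0, 0.699, 0.715, -0.0]
contact_force: [-5.8, 3.3, 12.0]
gripper_width: 0.003
```

Run:
```python
from h import *
todo(*fx(-14,-52),.039,YF);infx()
```

```text
t 18.7 pos [ 0.4876 -0.2397  0.0388] x-ang 1.5937 F [-5.8  3.3 12. ] w 0.003
linear [-0.0001 -0.0014 -0.0002] rot [-0.04 -0.03  0.07]
tool in fixture mm -12.6 -51.9 38.8
```

Request:
apply_moves([
  {"linear": [0,0,-0.01],"delta_rot": [0,0,0],"fingers": 255},
  {"linear": [0,0,-0.03],"delta_rot": [0,0,0],"fingers": 255},
  {"linear": [0,0,-0.065],"delta_rot": [0,0,0],"fingers": 255},
  {"linear": [0,0,-0.105],"delta_rot": [0,0,0],"fingers": 255},
  {"linear": [0,0,-0.145],"delta_rot": [0,0,0],"fingers": 255},
  {"linear": [0.04,0,-0.18],"delta_rot": [0,0,0],"fingers": 255},
  {"linear": [0.08,0,-0.2],"delta_rot": [0,0,0],"fingers": 255},
  {"linear": [0.12,0,-0.2],"delta_rot": [0,0,0],"fingers": 255},
])

```text
time: 19.5
tool_pos: [0.4866, -0.1194, 0.2421]
tool_rot: [0.004, 0.699, 0.715, 0.002]
contact_force: [0.6, -0.1, -0.5]
gripper_width: -0.004
```

Request:
apply_moves([
  {"linear": [0.04,0,0],"delta_rot": [0,0,0],"fingers": 255},
  {"linear": [0.08,0,0],"delta_rot": [0,0,0],"fingers": 255},
  {"linear": [0.12,0,0],"delta_rot": [0,0,0],"fingers": 255},
  {"linear": [0.15,0,0],"delta_rot": [0,0,0],"fingers": 255},
  {"linear": [0.15,0,0],"delta_rot": [0,0,0],"fingers": 255},
  {"linear": [0.15,0,0],"delta_rot": [0,0,0],"fingers": 255},
  {"linear": [0.15,0,0],"delta_rot": [0,0,0],"fingers": 255},
  {"linear": [0.15,0,0],"delta_rot": [0,0,0],"fingers": 255},
])

```text
time: 20.3
tool_pos: [0.4814, 0.0292, 0.2368]
tool_rot: [0.0, 0.7, 0.714, -0.0]
contact_force: [0.8, 0.0, 0.2]
gripper_width: -0.004
```

Run:
```python
from h import *
from plant import eyes
infx()
ct,cs=eyes.camera_params("top"),eyes.camera_params("scene")
for n,o,c in (("top",(275,135),ct),("scene",(120,180),cs)):
    im=eyes.grab_frame(n)[:,:,::-1]
    cv2.imwrite(f"pics/{n}14.png",cv2.resize(im[o[1]:o[1]+120,o[0]:o[0]+130],None,fx=5,fy=5,interpolation=cv2.INTER_CUBIC))
    for th in (0,.05,.1):
        x,z=56-137*np.cos(th),36+3+137*np.sin(th)
        print(n,th,((proj(pose([[x,-36,z],[x,-68,z]],[.4991,-.1876,.0216]),c)-o+.5)*5).round(0).tolist())
```

```text
tool in fixture mm -13.0 217.2 236.8
top 0 [[411.0, 500.0], [479.0, 492.0]]
top 0.05 [[415.0, 498.0], [483.0, 490.0]]
top 0.1 [[418.0, 495.0], [487.0, 487.0]]
scene 0 [[145.0, 240.0], [95.0, 290.0]]
scene 0.05 [[141.0, 234.0], [91.0, 284.0]]
scene 0.1 [[139.0, 228.0], [88.0, 279.0]]
```

View pics/top14.png

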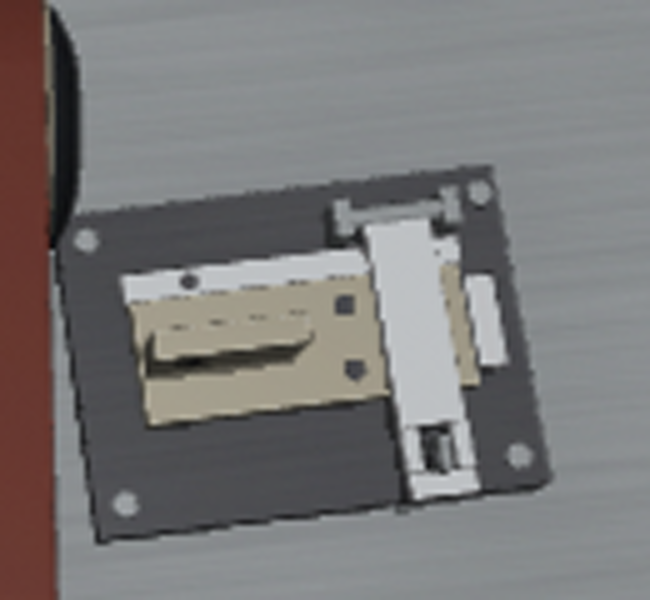

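View pics/scene14.png

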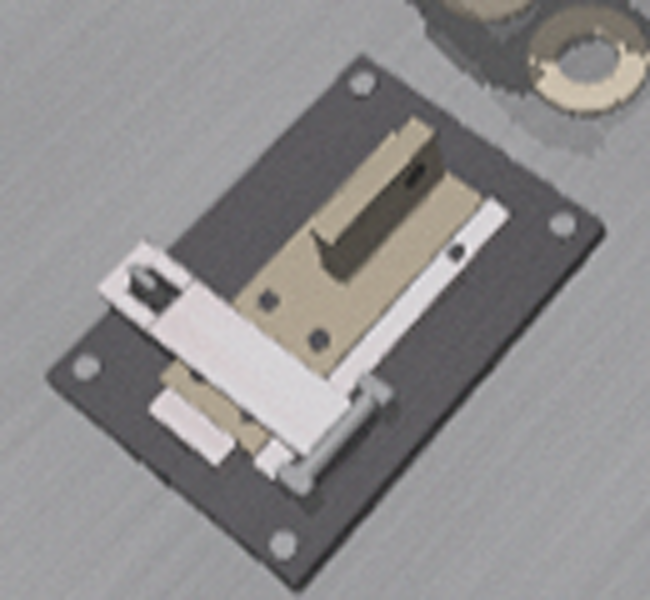

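```bash
python3 -c "
from plant import job_done,state
print(job_done(),state()['time'])"
```

```text
the job is handed in; nothing more can be done
the job is handed in; nothing more can be done
```

The job is handed in, and the last checks showed everything in place; no verdict comes back. It took about 20 s of the 72 s allowed.

- **Bracket:** I picked the nickel bracket up by its fin and set it on the plate. I then pushed it against the rail and the end stop until it stopped moving, at about 21 N each way. With the hasp still open, both cameras put its corners within about 1 mm of where a fully home bracket should be. The views after the hasp closed showed it unchanged.
- **Hasp:** I swung it over with closed fingers and pressed it down until it met solid resistance (12 N, fingertips at 38.8 mm against an expected 39 mm). The last pictures show the staple through the slot and the tip where a fully closed hasp should be.
- **Clearances:** The arm ended well clear of everything. The clamp ring, washers and lens were not touched on the way; I did not measure their positions again at the end.

No check failed. The only disagreements were 1 mm or so between camera estimates, which is within the calibration.

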